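# Park the battery-service supplies in order of height

### The job

Set the four supplies (grease pot, bit holder, glass oil flask and the turquoise steel bottle that stands on the table) out along the black board in order of height, the lowest on the cork disc next to the red end block and rising to the tallest on the disc at the grey end. Stand each one upright in the middle of its own disc, and do not let any of them topple over.

Things in the scene. Friction and masses are not known exactly. Their poses are not given: they have to be found in the camera images.
- grease_pot_mid (a point): centre (half-way up) of the grease pot: a squat cream-coloured round pot with a wide dark blue lid that is fixed on; 61 mm high, 66 mm across the cream body (its lowest 44 mm), lid about 60 to 66 mm across; 0.11 kg; z axis up
- bit_holder_mid (a point): centre (half-way up) of the bit holder: a round yellow and red pot bristling with screwdriver bits; 86 mm high over the bits, the pot itself 45 mm across for its lowest 53 mm (grasp it there); about 0.16 kg; z axis up
- flask_mid (a point): centre (half-way up) of the small clear glass oil flask with a round ball stopper that is fixed in; 106 mm high over the ball; belly 60 mm across at its widest, ball stopper 33 mm across between 75 and 106 mm above the underside (a good grip, widest at about 90 mm); about 0.14 kg; z axis up
- steel_bottle_mid (a point): centre (half-way up) of the tall turquoise steel bottle that stands on the table (a like one on the dark ledge beyond the table is no part of the job) with a white-grey cap that is fixed on; 234 mm high, body 72 mm across, cap 38 mm across from 200 to 234 mm above the underside (grasp it by the cap); empty, about 0.16 kg; hanging from its cap it can swing, so grip firmly (40 N does no harm) and carry it smoothly; z axis up
- red_end_top (a point): centre of the top of the red end block, 84 mm x 24 mm and 18 mm high, that sits on one end of the black board (top 28 mm above the table). A grey block of the same size sits on the other end; which end is red changes. The block's y axis runs along the board
- disc_1_top (a point): centre of the top of one of four equal round cork discs, 88 mm across and 3 mm thick, on the fixed black board (500 x 100 mm, 10 mm thick, with low 2.5 mm lips; disc tops 13 mm above the table). The discs stand in one straight row, 110 mm apart, numbered along the board; this is number 1. The y axis points along the row towards the higher numbers. The end blocks lie 70 mm beyond the centres of discs 1 and 4
- disc_2_top (a point): centre of the top of one of four equal round cork discs, 88 mm across and 3 mm thick, on the fixed black board (500 x 100 mm, 10 mm thick, with low 2.5 mm lips; disc tops 13 mm above the table). The discs stand in one straight row, 110 mm apart, numbered along the board; this is number 2. The y axis points along the row towards the higher numbers. The end blocks lie 70 mm beyond the centres of discs 1 and 4
- disc_3_top (a point): centre of the top of one of four equal round cork discs, 88 mm across and 3 mm thick, on the fixed black board (500 x 100 mm, 10 mm thick, with low 2.5 mm lips; disc tops 13 mm above the table). The discs stand in one straight row, 110 mm apart, numbered along the board; this is number 3. The y axis points along the row towards the higher numbers. The end blocks lie 70 mm beyond the centres of discs 1 and 4
- disc_4_top (a point): centre of the top of one of four equal round cork discs, 88 mm across and 3 mm thick, on the fixed black board (500 x 100 mm, 10 mm thick, with low 2.5 mm lips; disc tops 13 mm above the table). The discs stand in one straight row, 110 mm apart, numbered along the board; this is number 4. The y axis points along the row towards the higher numbers. The end blocks lie 70 mm beyond the centres of discs 1 and 4
Mind the look-alikes: they are no part of the job. Leave any blue or green look-alike of the part that bears flask_mid alone.

How it is judged:
By the outcome, as a careful person would: the job done as asked, in the order asked, and still so for the second after the job is handed in, with the robot touching nothing.
It also fails if it takes over 120 s, if anything falls off the work surface, if the arm or the gripper's body presses on something with over 40 N, if the wrist force passes 120 N, or if a joint passes its speed limit or range.

### The arm

A 7-joint arm with a two-finger parallel gripper is mounted at the origin on the work surface; the furniture and walls round the work are solid. World frame = base frame: x ahead of the robot, y to its left, z up, the work surface at z = 0. Lengths are in m, angles in rad, forces in N, time in s.
With the tool pointing down it reaches from about 0.425 to 0.95 m from the base axis. Payload 4.7 kg.
Tool frame: the origin (TCP) lies at the very end of the fingers, on their centre line; the grasp point (between the pads) lies 19 mm behind it; z points along the fingers, y is the line along which they close (so a half turn about z gives the same grasp; the last joint's range is limited). The gripper opens to 87 mm and grips with 3 to 60 N. Pads are 19 mm wide; open, the fingers measure 117 mm over their backs; the gripper's body (75 mm by 190 mm) begins 51 mm behind the grasp point.
Start: joints at [-1.189, 0.469, -0.049, 1.532, 0.024, 1.141, -0.082], TCP at [0.27, 0.619, 0.193] pointing down, gripper open.
Joint ranges: [-2.59, 2.59], [-0.33, 1.99], [-1.39, 1.29], [0.1, 2.45], [-1.04, 4.18], [0.21, 1.99], [-2.66, 2.66]. Speed limits (rad/s): [2.57, 2.57, 3.14, 3.14, 3.14, 3.14, 3.14].

### API

Orientations are given as a unit quaternion [w, x, y, z].
In Python, from station import read_state, get_image, camera_info, sign_off gives the robot as it stands.
- The arm moves only by the tool move_arm, never from a script. Its argument "motion" is one flat list of numbers, 4 for each row, row after row: the shift along the tool's x, y, z in m, then the turn about the tool's z in rad. A call has 1 to 12 rows; each row shifts and turns the commanded pose from where the row before left it, along the tool's axes as they then stand; what a row does not reach is not made up. A row lasts 1/10 s, in which the tool goes at most 50 mm and 8.59 degrees, less where a joint would pass 70% of its speed; a pose out of reach is approached as far as the arm can. A call is refused whole if a number of a shift passes 0.05 or a number of a turn 0.15, either way. A call with a gripper value outside its range is refused whole. "grip" is the opening, from -1 (shut) to 1 (fully open), set as the call begins (left out, the last holds). The fingers move at their own pace and stop on an object; "newtons" is the grip in N (left out, the last holds). Time passes only in rows, so rows that do not move let the fingers close. It gives the time, the measured TCP pose, the force, the opening and the grip force at its end, in the units of the state.
- read_state(): the state, without advancing time (a new reading comes with each control period).
- get_image(name): name is "side" or "top" or "wrist"; returns (picture, depth): 400x640x3 uint8, red, green, blue; 400x640 float32, m along the optical axis (not along the pixel's ray), 0 where there is no reading.
- camera_info(name): a dict with "vertical_fov" (degrees; the focal length in pixels is half the picture's height over the tangent of half this angle, whatever the lens; pixels are square), "cx", "cy" (the principal point, pixels), "R" (3x3) and "t" (3): a world point X has camera coordinates R X + t. Camera axes: x right, y down, z forward; pixel columns grow to the right and rows downward; lengths in m; the calibration is good to about 2 mm. The wrist camera is an equidistant fisheye: a pixel r from the principal point sees the ray r / f radians off the axis. A picture is of the moment at which its call begins: read the wrist's pose just before it. camera_info takes no time and is no camera call; for the wrist camera it gives the pose at the moment of the call.
- sign_off(): hands the job in; it is judged then, once.
The state is a dict: "time": time; "joint_pos": joint angles; "joint_velocities": joint speeds; "effort": joint torques, N m; "tool_pos": TCP position; "orientation": TCP orientation; "contact_force": force on the tool from outside, world axes, zero at the start; "torque": the same for the moment, N m; "opening": opening from 0.0 (shut) to 1.0 (fully open); "grip_force": force on a finger pad.
Only numpy, scipy, OpenCV 4.12 (cv2) and the standard library are available. Lean on these libraries where they do the work, as an engineer would, in place of code of your own. Each camera call takes 0.05 s, during which the arm holds its last target. There are 200 camera calls.

## Working session

There is one attempt and no reset: what is moved stays moved. The work goes in short steps, Python scripts to look and compute and a tool call to move; the robot and the scene stay as the last step left them, time stands still between calls to the robot, and variables do not carry over. Pictures are saved under pics/ and viewed, at most 18 in all, crops included, and the job is handed in when it is done.

Besides the shell and the picture viewer there is one more tool, called after "Emit:" by a JSON object that holds its "name" and its "arguments", one argument or row to a line. move_arm: Moves the arm, as the interface text tells. Its arguments: {"type":"object","properties":{"motion":{"type":"array"},"grip":{"type":"number"},"newtons":{"type":"number"}},"required":["motion"]}

```bash
mkdir -p pics; cat > h.py <<'E'
import numpy as np, cv2
from station import read_state, get_image, camera_info, sign_off
def snap(n,fn):
    im,d=get_image(n); cv2.imwrite(f'pics/{fn}.png',im[:,:,::-1]); np.save(f'pics/{fn}.npy',d); return im,d
def world(n,d):
    ci=camera_info(n); f=200/np.tan(np.radians(ci['vertical_fov'])/2)
    v,u=np.mgrid[:400,:640]; R=np.array(ci['R']);t=np.array(ci['t'])
    P=np.stack([(u-ci['cx'])/f*d,(v-ci['cy'])/f*d,d],-1)
    return (P-t)@R
E
python3 - <<'E'
from h import *
print(read_state())
for n in('top','side'):
    snap(n,n+'0'); print(n,camera_info(n))
E
```

```text
{'time': 0.0, 'joint_pos': array([-1.18888215,  0.4694174 , -0.04856664,  1.53370109,  0.02410012,
        1.14098895, -0.08229959]), 'joint_velocities': array([ 0.00046177, -0.00240065, -0.00090381, -0.00067131,  0.00089734,
       -0.00174747,  0.00198807]), 'effort': array([-1.12753753e-06, -5.07960320e+01, -8.06929800e-02, -2.36160314e+01,
       -6.14656415e-02,  3.78602464e-02,  1.64699554e-04]), 'tool_pos': array([0.26931134, 0.61823023, 0.19241257]), 'orientation': array([-1.55439952e-04,  2.03962188e-01,  9.78978292e-01, -9.52030252e-04]), 'contact_force': array([-0.12921437, -1.29192637, -0.21880113]), 'torque': array([-0.00312368, -0.02253756, -0.01068853]), 'grip_force': 0.0, 'opening': 0.995213121909162}
top {'vertical_fov': 57.74715901998249, 'cx': 320.07767699853935, 'cy': 200.673905067384, 'R': array([[-0.02505817, -0.9996595 , -0.00727814],
       [-0.98929076,  0.02584413, -0.14365189],
       [ 0.14379108,  0.00360054, -0.98960152]]), 't': array([0.08734856, 0.49490454, 0.92401477])}
side {'vertical_fov': 57.28183699753771, 'cx': 322.3667825548966, 'cy': 207.88763822630568, 'R': array([[ 0.99856137, -0.04932503,  0.02102924],
       [-0.01719307, -0.6660073 , -0.74574706],
       [ 0.05078962,  0.74431265, -0.66589721]]), 't': array([-0.50001313,  0.13083746,  1.08027747])}
```

View pics/top0.png

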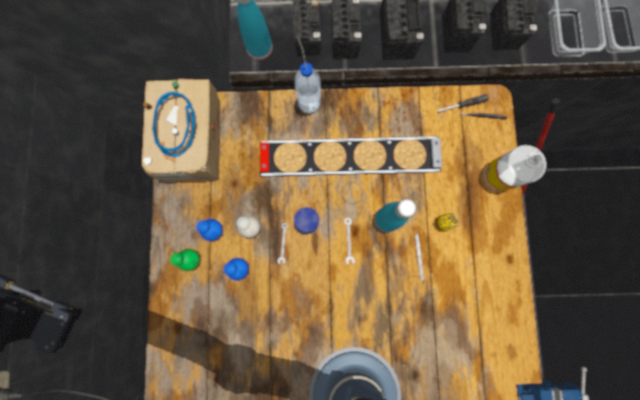

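View pics/side0.png

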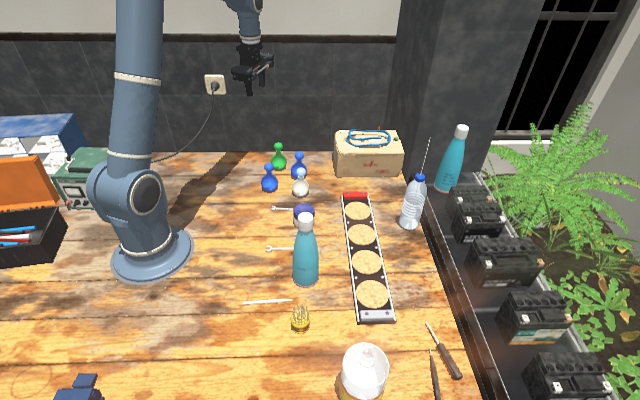

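The top view shows the red block at (265,157) and the grey block at (436,155), so "lowest" goes on the disc at (290,157).

| Item | Choice (px) | Could be mistaken for |
|---|---|---|
| Flask | clear one (248,226) | blue (210,230) and (237,268), green (185,260) |
| Steel bottle | on the table (395,215) | ledge (253,28); water bottle (308,90) |
| Pot | (307,220) | blue flasks |
| Bit holder | (446,222) | jar with a yellow label (512,168) |

Next I'll take close crops and measure heights.

```bash
cat >> h.py <<'E'
def ray(n,u,v,z):
    ci=camera_info(n); f=200/np.tan(np.radians(ci['vertical_fov'])/2)
    R=np.array(ci['R']);t=np.array(ci['t']); c=-R.T@t
    d=R.T@np.array([(u-ci['cx'])/f,(v-ci['cy'])/f,1]); return c+d*(z-c[2])/d[2]
E
python3 - <<'E'
from h import *
from scipy import ndimage as N
im=cv2.imread('pics/top0.png'); c=im[130:290,165:465]; cv2.imwrite('pics/crop0.png',cv2.resize(c,(800,427),interpolation=cv2.INTER_CUBIC))
for n in('top','side'):
    W=world(n,np.load(f'pics/{n}0.npy'))
    m=(W[...,2]>.03)&(W[...,2]<.3)&(W[...,0]>.35)&(W[...,0]<.95)&(abs(W[...,1])<.5)
    L,k=N.label(m); print(n)
    for i in range(1,k+1):
        q=L==i
        if q.sum()<25: continue
        P=W[q]; zt=P[:,2].max(); T=P[P[:,2]>zt-.012]
        print(np.round(np.array(N.center_of_mass(q))[::-1]),q.sum(),'zmax %.3f'%zt,'top',T.mean(0).round(3),'mid',((P.min(0)+P.max(0))/2).round(3))
for u,v in [(265.5,157.5),(290.5,157),(330,156),(370,155.5),(410,155),(436.5,153)]: print(ray('top',u,v,.013).round(3))
E
```

```text
top
[297.  68.] 29521 zmax 0.300 top [0.831 0.392 0.294] mid [0.759 0.    0.165]
[517. 167.] 1866 zmax 0.185 top [ 0.559 -0.42   0.18 ] mid [ 0.56  -0.419  0.108]
[395. 214.] 894 zmax 0.238 top [ 0.449 -0.106  0.234] mid [ 0.446 -0.103  0.134]
[307. 220.] 540 zmax 0.066 top [0.446 0.111 0.062] mid [0.446 0.111 0.048]
[448. 221.] 285 zmax 0.087 top [ 0.436 -0.258  0.081] mid [ 0.433 -0.255  0.059]
[248. 226.] 417 zmax 0.108 top [0.438 0.264 0.103] mid [0.435 0.264 0.069]
[209. 229.] 436 zmax 0.108 top [0.432 0.362 0.102] mid [0.43  0.365 0.069]
[185. 255.] 282 zmax 0.108 top [0.36  0.425 0.103] mid [0.366 0.418 0.069]
side
[462. 247.] 22419 zmax 0.300 top [0.868 0.344 0.294] mid [0.759 0.006 0.165]
[280. 154.] 137 zmax 0.107 top [0.36  0.423 0.102] mid [0.365 0.418 0.069]
[299. 173.] 442 zmax 0.108 top [0.436 0.308 0.101] mid [0.433 0.308 0.069]
[305. 244.] 1655 zmax 0.236 top [ 0.45  -0.111  0.233] mid [0.449 0.003 0.133]
[300. 317.] 341 zmax 0.085 top [ 0.434 -0.258  0.078] mid [ 0.433 -0.256  0.058]
[363. 372.] 2407 zmax 0.184 top [ 0.56  -0.422  0.179] mid [ 0.559 -0.421  0.107]
[0.625 0.222 0.013]
[0.624 0.153 0.013]
[0.624 0.044 0.013]
[ 0.623 -0.066  0.013]
[ 0.621 -0.176  0.013]
[ 0.625 -0.25   0.013]
```

View pics/crop0.png

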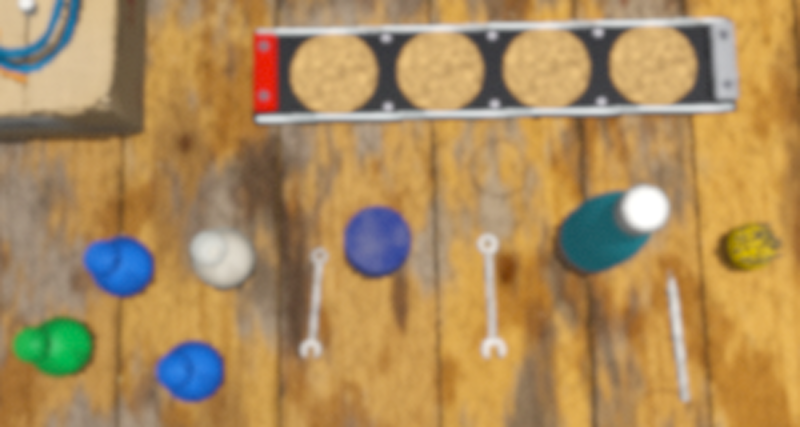

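The crop confirms the clear flask at crop (222,257), the pot at (378,241), the bottle cap at (645,208) and the bit holder at (750,246). Disc centres are at (334,73), (440,68), (547,67) and (653,65). That puts the discs at x≈.624 and y≈.153, .044, -.066, -.176, a 110 mm pitch as expected.

First I'll turn the tool so its y axis lies along world x; tool x then lies along world y.

Emit:
{"name": "move_arm", "arguments": {
  "motion": [0,0,0,0.145,0,0,0,0.145,0,0,0,0.145,0,0,0,0.145,0,0,0,0.145,0,0,0,0.145,0,0,0,0.145,0,0,0,0.145,0,0,0,0],
  "grip": 1
}}

```text
time: 1.0
tool_pos: [0.2693, 0.6186, 0.1929]
orientation: [0.0, 0.707, 0.707, -0.0]
contact_force: [0.6, 0.2, -0.7]
opening: 0.999
grip_force: 0.0
```

Emit:
{"name": "move_arm", "arguments": {
  "motion": [-0.042,0.0147,0.003,0,-0.042,0.0147,0.003,0,-0.042,0.0147,0.003,0,-0.042,0.0147,0.003,0,-0.042,0.0147,0.003,0,-0.042,0.0147,0.003,0,-0.042,0.0147,0.003,0,-0.042,0.0147,0.003,0,-0.042,0.0147,0.003,0,-0.042,0.0147,0.003,0,-0.042,0.0147,0.003,0,-0.042,0.0147,0.003,0]
}}

```text
time: 2.2
tool_pos: [0.4461, 0.1132, 0.1575]
orientation: [-0.0, 0.706, 0.709, 0.0]
contact_force: [0.6, 0.0, 0.3]
opening: 1.002
grip_force: 0.0
```

Emit:
{"name": "move_arm", "arguments": {
  "motion": [0,0,0,0,0,0,0,0]
}}

```text
time: 2.4
tool_pos: [0.446, 0.1141, 0.1574]
orientation: [-0.0, 0.707, 0.707, 0.0]
contact_force: [-0.5, 0.6, -0.3]
opening: 1.004
grip_force: 0.0
```

```bash
python3 - <<'E'
from h import *
print(camera_info('wrist')); snap('wrist','w1'); s=read_state(); print(s['tool_pos'],s['joint_pos'])
E
```

```text
{'vertical_fov': 65.70646984690485, 'cx': 323.36410774773674, 'cy': 199.21075607756705, 'R': array([[ 9.99999133e-01,  1.08231529e-03, -7.49782916e-04],
       [ 1.23866164e-03, -9.66407512e-01,  2.57011647e-01],
       [-4.46428207e-04, -2.57012353e-01, -9.66408015e-01]]), 't': array([-0.4454624 ,  0.08775106,  0.38440415])}
[0.44567435 0.11538657 0.15734938] [-0.7475413   0.1592335   0.45342472  2.08531733 -0.08835922  0.91502713
 -0.2430544 ]
```

View pics/w1.png

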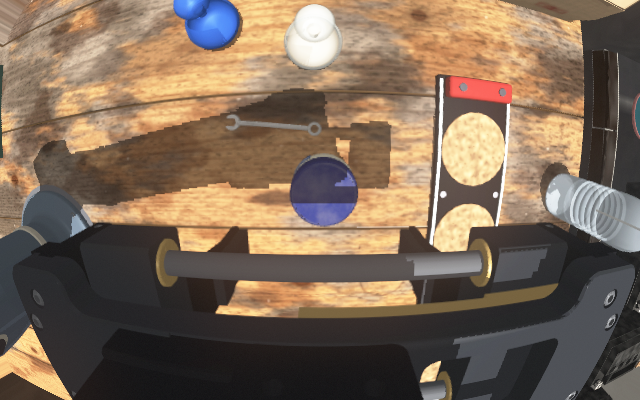

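The lid is at (324,191), disc 1 at (473,149), the flask ball at about (314,21) and the red block at (480,90). I'll convert these to positions.

```bash
cat >> h.py <<'E'
def wray(u,v,z,ci=None):
    ci=ci or camera_info('wrist'); f=200/np.tan(np.radians(ci['vertical_fov'])/2)
    R=np.array(ci['R']);t=np.array(ci['t']); c=-R.T@t
    a=np.array([u-ci['cx'],v-ci['cy']]); r=np.hypot(*a); th=r/f
    d=R.T@np.array([*(a/max(r,1e-9)*np.sin(th)),np.cos(th)]); return c+d*(z-c[2])/d[2]
E
python3 - <<'E'
from h import *
for u,v,z in [(324,191,.061),(473,149,.013),(314,21,.09),(480,90,.028)]: print(wray(u,v,z).round(4))
E
```

```text
[0.4457 0.117  0.061 ]
[0.6206 0.1578 0.013 ]
[0.4368 0.2698 0.09  ]
[0.6188 0.2263 0.028 ]
```

Emit:
{"name": "move_arm", "arguments": {
  "motion": [0,0,0.03,0,0,0,0.03,0,0,0,0.03,0,0,0,0.025,0,0,0,0.02,0,0,0,0.012,0,0,0,0,0,0,0,0,0]
}}

```text
time: 3.25
tool_pos: [0.4462, 0.1157, 0.0108]
orientation: [-0.0, 0.707, 0.708, 0.0]
contact_force: [0.4, 0.2, -0.2]
opening: 1.001
grip_force: 0.0
```

Emit:
{"name": "move_arm", "arguments": {
  "motion": [0,0,0,0,0,0,0,0,0,0,0,0,0,0,0,0,0,0,0,0,0,0,0,0,0,0,0,0,0,0,0,0],
  "grip": -1,
  "newtons": 20
}}

```text
time: 4.05
tool_pos: [0.4462, 0.115, 0.0107]
orientation: [0.0, 0.707, 0.707, 0.0]
contact_force: [-0.5, 0.3, 4.8]
opening: 0.676
grip_force: 18.7
```

Emit:
{"name": "move_arm", "arguments": {
  "motion": [0,0,-0.01,0,0,0,-0.02,0,0,0,-0.03,0,0,0,-0.03,0,0,0,-0.02,0,0,0,0,0,0,0,0,0]
}}

```text
time: 4.75
tool_pos: [0.4454, 0.1148, 0.1202]
orientation: [-0.0, 0.707, 0.707, -0.0]
contact_force: [0.2, 0.1, -1.8]
opening: 0.675
grip_force: 18.9
```

```bash
python3 - <<'E'
from h import *
s=read_state(); print(s['tool_pos'],s['contact_force'],s['opening'],s['torque'])
w,_=snap('wrist','w2'); im,_=snap('side','s2')
a=cv2.resize(im[120:280,200:400],(600,480)); b=w[100:300,150:500]
c=np.zeros((480,400,3),np.uint8)
cv2.imwrite('pics/c2.png',np.hstack([cv2.resize(a,(450,360)),cv2.resize(b,(350,200),None) if 0 else cv2.copyMakeBorder(b,0,160,0,0,cv2.BORDER_CONSTANT)])[:,:,::-1])
E
```

```text
[0.4453822  0.11484374 0.12021733] [ 0.23542457  0.09174672 -1.84075663] 0.6752520175891126 [-0.04595492  0.05233856  0.01220694]
```

View pics/c2.png

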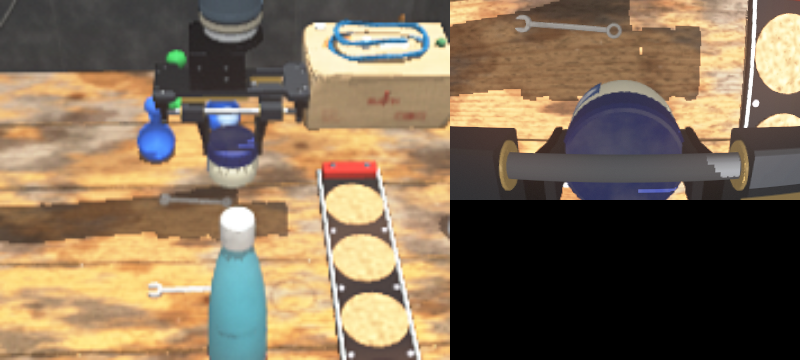

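The pot is held upright (crop left, 235,150). Carrying it to disc 1.

Emit:
{"name": "move_arm", "arguments": {
  "motion": [0.003,0.01,0,0,0.005,0.022,0,0,0.007,0.03,0,0,0.007,0.03,0,0,0.007,0.03,0,0,0.006,0.025,0,0,0.004,0.02,0,0,0.002,0.01,0,0,0,0,0.03,0,0,0,0.03,0,0,0,0.015,0,0,0,0,0]
}}

```text
time: 6.05
tool_pos: [0.6206, 0.1554, 0.0425]
orientation: [-0.001, 0.707, 0.707, -0.003]
contact_force: [-0.3, -0.0, -0.6]
opening: 0.673
grip_force: 18.9
```

```bash
python3 - <<'E'
from h import *
s=read_state(); print(s['tool_pos'],s['contact_force']); ci=camera_info('wrist')
import json; json.dump({k:np.array(v).tolist() for k,v in ci.items()},open('ci3.json','w'))
w,_=snap('wrist','w3')
E
```

```text
[0.62062181 0.15535964 0.04252044] [-0.26765838 -0.04122958 -0.61180436]
```

View pics/w3.png

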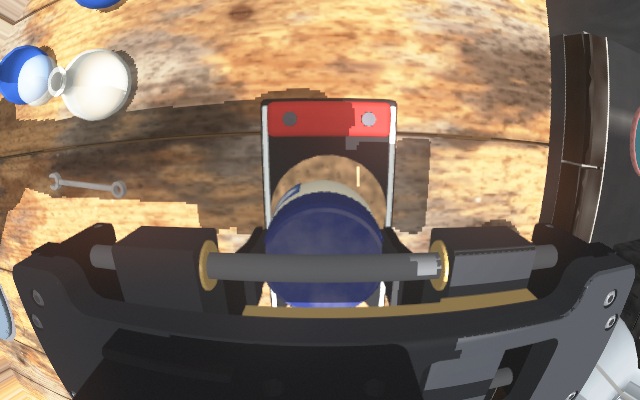

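Red block centre is (329,118); the lid spans 265–385, centre about (325,250). The lips are at u≈267 and 391.

```bash
python3 - <<'E'
from h import *
r=wray(329,118,.028); print(r)
for u,v in[(290,119),(369,119)]: print(wray(u,v,.028))
print(wray(331,154,.013),'disc far edge')
E
```

```text
[0.62533099 0.22607667 0.028     ]
[0.59938971 0.22557475 0.028     ]
[0.65204912 0.22582034 0.028     ]
[0.62709292 0.20011013 0.013     ] disc far edge
```

Emit:
{"name": "move_arm", "arguments": {
  "motion": [0,0.0035,0.01,0,0,0,0.006,0,0,0,0.002,0,0,0,0,0,0,0,0,0]
}}

```text
time: 6.6
tool_pos: [0.6266, 0.156, 0.0278]
orientation: [0.0, 0.707, 0.707, 0.0]
contact_force: [-0.5, -0.7, -1.4]
opening: 0.674
grip_force: 18.9
```

Emit:
{"name": "move_arm", "arguments": {
  "motion": [0,-0.002,0.0025,0,0,0,0.0015,0,0,0,0.001,0,0,0,0,0,0,0,0,0]
}}

```text
time: 7.1
tool_pos: [0.6242, 0.1561, 0.0238]
orientation: [-0.001, 0.707, 0.707, 0.0]
contact_force: [-3.0, -0.4, 7.7]
opening: 0.673
grip_force: 19.2
```

Emit:
{"name": "move_arm", "arguments": {
  "motion": [0,0,-0.0005,0,0,0,0,0,0,0,0,0,0,0,0,0,0,0,0,0,0,0,0,0,0,0,-0.01,0,0,0,-0.02,0,0,0,-0.03,0,0,0,-0.04,0,0,0,-0.04,0,0,0,0,0],
  "grip": 1
}}

```text
time: 8.3
tool_pos: [0.6288, 0.1562, 0.1702]
orientation: [0.003, 0.707, 0.707, 0.006]
contact_force: [1.1, 0.2, 0.3]
opening: 0.999
grip_force: 0.0
```

Emit:
{"name": "move_arm", "arguments": {
  "motion": [-0.03,0,0,0,-0.04,0,0,0,-0.045,0,0,0,-0.045,0,0,0,-0.045,0,0,0,-0.045,0,0,0,-0.045,0,0,0,-0.045,0,0,0,-0.04,0,0,0,-0.034,-0.01,0,0,0,-0.04,0,0,0,-0.04,0,0]
}}

```text
time: 9.5
tool_pos: [0.5328, -0.2598, 0.1624]
orientation: [-0.0, 0.708, 0.706, -0.001]
contact_force: [0.0, 0.0, -0.3]
opening: 0.999
grip_force: 0.0
```

Emit:
{"name": "move_arm", "arguments": {
  "motion": [0,-0.04,0,0,0,-0.035,0,0,0,-0.025,0.02,0,0,0,0,0,0,0,0,0]
}}

```text
time: 10.0
tool_pos: [0.4343, -0.2581, 0.1431]
orientation: [0.0, 0.707, 0.707, 0.0]
contact_force: [1.2, 0.4, 0.5]
opening: 1.002
grip_force: 0.0
```

```bash
python3 - <<'E'
from h import *
s=read_state(); print(s['tool_pos'],s['joint_pos']); 
w,_=snap('wrist','w4')
E
```

```text
[ 0.43431093 -0.25806921  0.14313095] [-0.01978469  0.26939353  0.56832563  2.01279326 -0.18353343  0.9081061
  0.64509374]
```

View pics/w4.png

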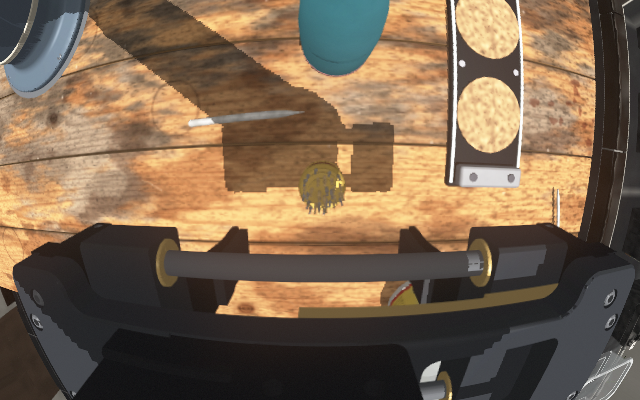

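The bit holder's pot centre is about (322,184) and disc 4 is (488,115). The jar is at (400,290), behind the finger, so I'll check its clearance too.

```bash
python3 - <<'E'
from h import *
for u,v,z in [(322,184,.053),(488,115,.013),(488,176,.028),(345,60,.1)]: print(wray(u,v,z).round(4))
E
```

```text
[ 0.4337 -0.2486  0.053 ]
[ 0.6211 -0.175   0.013 ]
[ 0.6181 -0.2429  0.028 ]
[ 0.4509 -0.143   0.1   ]
```

Emit:
{"name": "move_arm", "arguments": {
  "motion": [0.006,0,0.03,0,0,0,0.03,0,0,0,0.03,0,0,0,0.02,0,0,0,0.01,0,0,0,0,0,0,0,0,0]
}}

```text
time: 10.75
tool_pos: [0.4356, -0.2527, 0.0236]
orientation: [0.001, 0.707, 0.707, 0.0]
contact_force: [0.9, -0.7, -0.0]
opening: 1.006
grip_force: 0.0
```

Emit:
{"name": "move_arm", "arguments": {
  "motion": [0,0,0,0,0,0,0,0,0,0,0,0,0,0,0,0,0,0,0,0,0,0,0,0,0,0,0,0,0,0,0,0,0,0,0,0],
  "grip": -1,
  "newtons": 20
}}

```text
time: 11.65
tool_pos: [0.4339, -0.2521, 0.0229]
orientation: [-0.0, 0.707, 0.707, -0.0]
contact_force: [-2.7, 0.7, 3.6]
opening: 0.491
grip_force: 20.0
```

```bash
python3 - <<'E'
from h import *
s=read_state(); print(s['tool_pos'],s['contact_force'],s['opening']); 
w,_=snap('wrist','w5'); cv2.imwrite('pics/c5.png',cv2.resize(w[130:330,200:450],(750,600))[:,:,::-1])
E
```

```text
[ 0.43391133 -0.25210869  0.02286092] [-2.69734094  0.676567    3.61328873] 0.4910065499703809
```

View pics/c5.png

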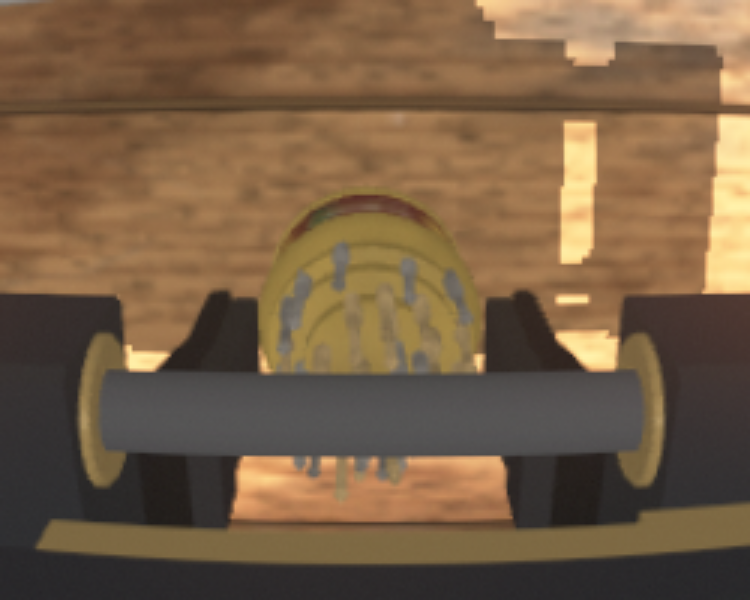

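Gripped: the pot's lower far edge is at crop (365,192), full (322,194). I'll use it for the pot's true y.

```bash
python3 - <<'E'
from h import *
for z in (0,.005,.053): print(wray(321.7,194,z).round(4))
print(wray(321.7,130+235/3,.053))
for u in (259,482): print(wray(200+u/3,130+320/3,.04))
c=camera_info('wrist');print(-np.array(c['R']).T@c['t'])
E
```

```text
[ 0.4322 -0.2352  0.    ]
[ 0.4322 -0.234   0.005 ]
[ 0.4325 -0.2221  0.053 ]
[ 0.43252021 -0.23007905  0.053     ]
[ 0.41094939 -0.25197206  0.04      ]
[ 0.45606993 -0.25189901  0.04      ]
[ 0.43358491 -0.18214872  0.21408677]
```

Emit:
{"name": "move_arm", "arguments": {
  "motion": [0,0,-0.01,0,0,0,-0.03,0,0,0,-0.03,0,0,0.01,-0.02,0,0,0.03,0,0,0,0.04,0,0,0,0.04,0,0,0,0.04,0,0,0.01,0.02,0,0,0.025,0.01,0,0,0.04,0,0,0,0.045,0,0,0]
}}

```text
time: 12.9
tool_pos: [0.6247, -0.132, 0.113]
orientation: [0.001, 0.708, 0.706, -0.0]
contact_force: [0.8, 0.7, -3.0]
opening: 0.428
grip_force: 20.0
```

Emit:
{"name": "move_arm", "arguments": {
  "motion": [0.045,0,0,0,0.045,0,0,0,0.04,0,0,0,0.03,0,0,0,0.02,0,0,0,0,0,0,0,0,0,0,0]
}}

```text
time: 13.6
tool_pos: [0.6245, 0.0479, 0.1131]
orientation: [0.0, 0.707, 0.707, -0.0]
contact_force: [0.4, -0.6, -1.4]
opening: 0.428
grip_force: 20.0
```

```bash
python3 - <<'E'
from h import *
w,_=snap('wrist','w6'); s,_=snap('side','s6')
cv2.imwrite('pics/c6.png',np.hstack([cv2.resize(w[100:300,190:460],(432,320)),cv2.resize(s[150:310,250:434],(368,320))])[:,:,::-1])
E
```

```text
(no output)
```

View pics/c6.png

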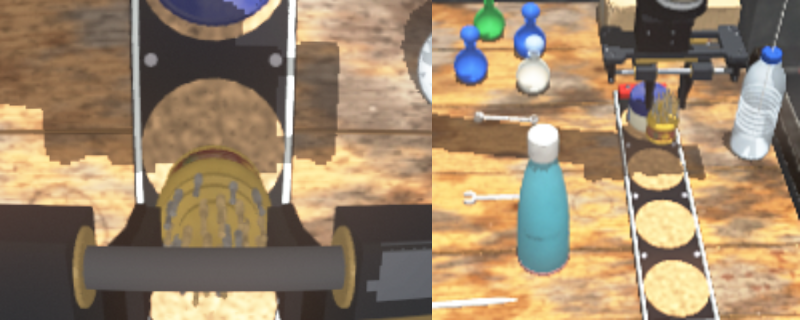

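The bit holder is held over disc 2 (crop 215,220), with the pot standing on disc 1. Next I'll check the disc's far edge at full (324,149).

```bash
python3 - <<'E'
from h import *
print(wray(324.4,148.7,.013)); 
for z in (.09,.095,.143): print(wray(190+214*.625,100+149*.625,z).round(4))
print(wray(190+150*.625,100+60*.625,.010),wray(190+275*.625,100+60*.625,.010))
E
```

```text
[0.62500457 0.08750775 0.013     ]
[0.6243 0.0634 0.09  ]
[0.6243 0.0646 0.095 ]
[0.6242 0.0764 0.143 ]
[0.58637058 0.09828245 0.01      ] [0.660648   0.09819532 0.01      ]
```

Emit:
{"name": "move_arm", "arguments": {
  "motion": [0,0,0.025,0,0,0,0.025,0,0,0,0.015,0,0,0,0.006,0,0,0,0.002,0,0,0,0.002,0,0,0,0,0,0,0,0,0]
}}

```text
time: 14.5
tool_pos: [0.625, 0.0467, 0.0401]
orientation: [0.0, 0.707, 0.707, 0.0]
contact_force: [-4.0, -2.2, 6.3]
opening: 0.431
grip_force: 20.0
```

Emit:
{"name": "move_arm", "arguments": {
  "motion": [0,0,0.001,0,0,0,0,0,0,0,0,0]
}}

```text
time: 14.8
tool_pos: [0.625, 0.0467, 0.0401]
orientation: [0.0, 0.707, 0.707, 0.001]
contact_force: [-6.4, -1.7, 11.3]
opening: 0.431
grip_force: 20.0
```

```bash
python3 - <<'E'
from h import *
s=read_state(); print(s['tool_pos'],s['contact_force'],s['torque'],s['opening'])
w,_=snap('side','s7'); cv2.imwrite('pics/c7.png',cv2.resize(w[150:270,300:420],(600,600),interpolation=2)[:,:,::-1])
E
```

```text
[0.62501896 0.04665123 0.04005162] [-6.42638852 -1.66002054 11.33133327] [-0.45655195  1.46003415 -0.01642394] 0.43051178200473017
```

View pics/c7.png

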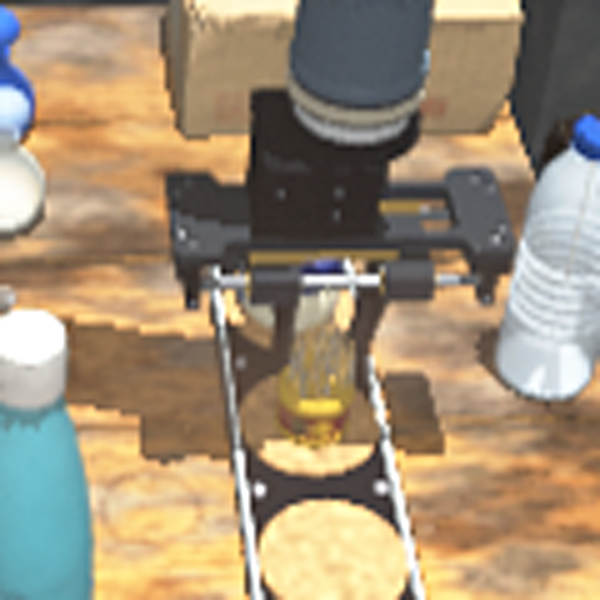

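It stands on disc 2 and takes 11 N. Releasing.

Emit:
{"name": "move_arm", "arguments": {
  "motion": [0,0,-0.001,0,0,0,0,0,0,0,0,0,0,0,0,0,0,0,0,0,0,0,0,0,0,0,0,0,0,0,-0.01,0,0,0,-0.02,0,0,0,-0.03,0,0,0,-0.04,0,0,0,-0.03,0],
  "grip": 1
}}

```text
time: 16.05
tool_pos: [0.6252, 0.0476, 0.171]
orientation: [0.001, 0.707, 0.707, 0.001]
contact_force: [0.0, 0.4, 0.3]
opening: 1.001
grip_force: 0.0
```

```bash
python3 - <<'E'
from h import *
s=read_state(); print(s['tool_pos'],s['contact_force'],s['opening'])
w,_=snap('wrist','w8'); a,_=snap('side','s8')
cv2.imwrite('pics/c8.png',np.hstack([cv2.resize(w[0:300,120:520],(480,360)),cv2.resize(a[170:330,310:450],(315,360))])[:,:,::-1])
E
```

```text
[0.62516625 0.04759527 0.17099391] [0.02884056 0.3590697  0.28088394] 1.000631762117001
```

View pics/c8.png

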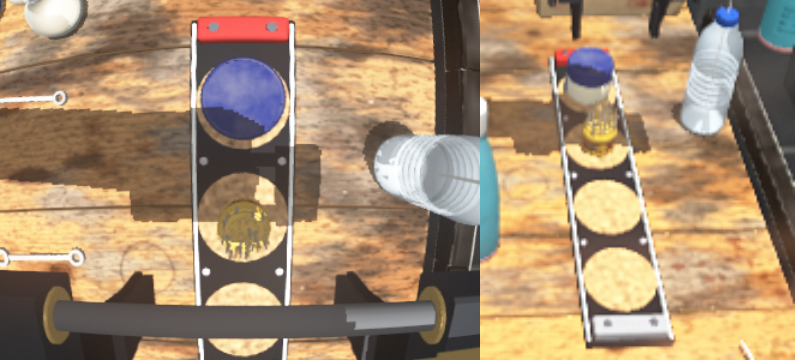

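Both stand upright: the lid at crop (243,98) on disc (244,103), the bit pot at (243,222) on disc (244,217). Checking their offsets with height taken into account, along with the flask.

```bash
python3 - <<'E'
from h import *
for n,x,y,z in [('lid',243,98,.074),('d1',243.5,102.5,.013),('holder',243,222,.066),('d2',244,217,.013)]: print(n,wray(120+x/1.2,y/1.2,z).round(4))
d=np.load('pics/w8.npy')
n='top'; im,dd=snap('top','t8'); W=world('top',dd)
from scipy import ndimage as N
m=(W[...,2]>.03)&(W[...,2]<.12)&(W[...,0]>.35)&(W[...,0]<.7)&(abs(W[...,1])<.3)
L,k=N.label(m)
for i in range(1,k+1):
    P=W[L==i]
    if len(P)>60: print(len(P),P[:,2].max().round(3),((P.min(0)+P.max(0))/2).round(3))
E
```

```text
lid [0.6274 0.1527 0.074 ]
d1 [0.6283 0.1558 0.013 ]
holder [0.6276 0.0527 0.066 ]
d2 [0.6289 0.0462 0.013 ]
433 0.08 [0.624 0.16  0.055]
236 0.12 [ 0.446 -0.098  0.075]
416 0.108 [0.435 0.264 0.069]
```

Emit:
{"name": "move_arm", "arguments": {
  "motion": [0.02,-0.015,0,0,0.027,-0.023,0,0,0.03,-0.027,0,0,0.03,-0.027,0,0,0.03,-0.027,0,0,0.03,-0.027,0,0,0.027,-0.023,0,0,0.02,-0.015,0.01,0,0.005,-0.004,0.01,0,0,0,0,0,0,0,0,0]
}}

```text
time: 17.3
tool_pos: [0.4371, 0.2652, 0.1474]
orientation: [0.0, 0.708, 0.706, -0.001]
contact_force: [0.8, -0.4, 0.2]
opening: 1.0
grip_force: 0.0
```

```bash
python3 - <<'E'
from h import *
s=read_state(); print(s['tool_pos'])
w,_=snap('wrist','w9'); cv2.imwrite('pics/c9.png',w[60:300,120:520][:,:,::-1])
im,dd=snap('top','t9'); W=world('top',dd)
from scipy import ndimage as N
m=(W[...,2]>.03)&(W[...,2]<.12)&(W[...,0]>.55)&(W[...,0]<.68)&(abs(W[...,1])<.21)
L,k=N.label(m)
for i in range(1,k+1):
    P=W[L==i]
    if len(P)>60: print(len(P),P[:,2].max().round(3),((P.min(0)+P.max(0))/2).round(3))
E
```

```text
[0.43707138 0.26522427 0.14744176]
600 0.08 [0.624 0.152 0.055]
261 0.097 [0.623 0.041 0.064]
```

View pics/c9.png

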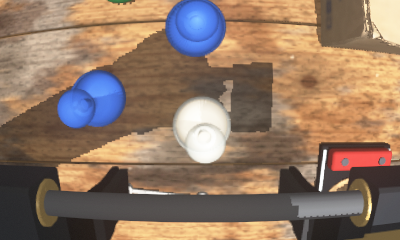

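The clear flask has its ball at crop (205,142) and belly at (201,122); the blue ones are at (90,98) and (195,25). The top depth view puts the pot and bit holder within about 3 mm of their disc centres.

```bash
python3 - <<'E'
from h import *
print(wray(325,202,.09),wray(321.5,183,.03))
E
```

```text
[0.43860446 0.26658267 0.09      ] [0.43535476 0.27011742 0.03      ]
```

Emit:
{"name": "move_arm", "arguments": {
  "motion": [0.001,0,0.02,0,0,0,0.025,0,0,0,0.02,0,0,0,0.01,0,0,0,0,0,0,0,0,0]
}}

```text
time: 18.0
tool_pos: [0.4374, 0.2677, 0.0736]
orientation: [0.0, 0.708, 0.707, 0.001]
contact_force: [0.5, -1.1, 0.1]
opening: 1.001
grip_force: 0.0
```

Emit:
{"name": "move_arm", "arguments": {
  "motion": [0,0,0.002,0,0,0,0,0,0,0,0,0,0,0,0,0,0,0,0,0,0,0,0,0,0,0,0,0,0,0,0,0,0,0,0,0,0,0,0,0,0,0,0,0,0,0,0,0],
  "grip": -1,
  "newtons": 25
}}

```text
time: 19.2
tool_pos: [0.4402, 0.27, 0.0751]
orientation: [0.0, 0.707, 0.707, 0.004]
contact_force: [-2.2, -2.1, 25.3]
opening: 0.038
grip_force: 14.2
```

Emit:
{"name": "move_arm", "arguments": {
  "motion": [0,0,-0.005,0,0,0,-0.015,0,0,0,-0.03,0,0,0,-0.03,0,0,0,-0.01,0,0,0,0,0]
}}

```text
time: 19.8
tool_pos: [0.4371, 0.2684, 0.1621]
orientation: [-0.0, 0.707, 0.707, 0.002]
contact_force: [0.4, 0.4, -0.0]
opening: 0.008
grip_force: 0.0
```

```bash
python3 - <<'E'
from h import *
s=read_state(); print(s['tool_pos'])
w,_=snap('wrist','w10'); a,_=snap('side','s10')
cv2.imwrite('pics/c10.png',np.hstack([w[60:300,120:520],cv2.resize(a[130:210,240:360],(360,240))])[:,:,::-1])
E
```

```text
[0.43712144 0.26844044 0.16207292]
```

View pics/c10.png

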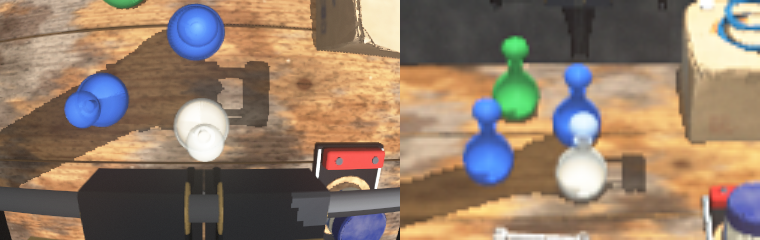

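The flask still stands in place; the ball slipped out downward, so the pads touched it too high. I'll check where the fingertips really are against the reported TCP.

```bash
python3 - <<'E'
from h import *
W=world('side',np.load('pics/s10.npy'))
m=(abs(W[...,0]-.437)<.06)&(abs(W[...,1]-.268)<.05)&(W[...,2]>.115)&(W[...,2]<.26)
z=W[m]
for lo in np.arange(.12,.26,.006):
    q=z[(z[:,2]>=lo)&(z[:,2]<lo+.006)]
    if len(q): print(lo.round(3),len(q),q[:,0].min().round(3),q[:,0].max().round(3),q[:,1].min().round(3),q[:,1].max().round(3))
W=world('top',np.load('pics/t9.npy'))
m=(abs(W[...,0]-.437)<.05)&(abs(W[...,1]-.264)<.045)&(W[...,2]>.02)&(W[...,2]<.115)
z=W[m]; print(z[:,2].max())
W=world('side',np.load('pics/s10.npy'))
m=(abs(W[...,0]-.437)<.05)&(abs(W[...,1]-.264)<.045)&(W[...,2]>.01)&(W[...,2]<.115);z=W[m]
for lo in np.arange(.01,.115,.008):
    q=z[(z[:,2]>=lo)&(z[:,2]<lo+.008)]
    if len(q): print(lo.round(3),len(q),q[:,0].min().round(3),q[:,0].max().round(3),q[:,1].min().round(3))
E
```

```text
0.186 3 0.428 0.444 0.258 0.263
0.192 8 0.429 0.444 0.255 0.262
0.198 9 0.429 0.445 0.256 0.262
0.204 10 0.429 0.445 0.254 0.262
0.21 10 0.429 0.445 0.255 0.262
0.216 12 0.426 0.448 0.256 0.263
0.222 15 0.426 0.448 0.256 0.26
0.228 11 0.426 0.448 0.255 0.263
0.234 22 0.423 0.451 0.255 0.277
0.24 17 0.421 0.451 0.254 0.272
0.246 10 0.421 0.451 0.255 0.26
0.10752299207721085
0.01 19 0.41 0.463 0.237
0.018 28 0.407 0.463 0.235
0.026 37 0.407 0.463 0.235
0.034 38 0.407 0.463 0.239
0.042 56 0.411 0.459 0.237
0.05 37 0.418 0.453 0.246
0.058 18 0.425 0.449 0.252
0.066 14 0.429 0.446 0.256
0.074 4 0.429 0.446 0.258
0.082 9 0.423 0.45 0.251
0.09 21 0.423 0.453 0.248
0.098 42 0.426 0.453 0.25
0.106 2 0.433 0.44 0.265
```

```bash
python3 - <<'E'
from h import *
for f,x,y,zt in (('s8',.625,.048,.171),('s7',.625,.0467,.040),('s6',.6245,.0479,.113),('s2',.4454,.1148,.120)):
    W=world('side',np.load(f'pics/{f}.npy'))
    m=(abs(W[...,0]-x)<.075)&(abs(W[...,1]-y)<.03)&(W[...,2]>zt-.02)&(W[...,2]<zt+.08)
    q=W[m]; print(f,zt)
    for lo in np.arange(zt-.01,zt+.06,.007):
        r=q[(q[:,2]>=lo)&(q[:,2]<lo+.007)]
        if len(r): print(' ',(lo-zt).round(3),len(r),np.sort((r[:,0]-x).round(3))[[0,len(r)//4,len(r)*3//4,-1]])
E
```

```text
s8 0.171
  0.032 14 [-0.049 -0.043  0.048  0.054]
  0.039 20 [-0.049 -0.043  0.053  0.056]
  0.046 18 [-0.049 -0.046  0.049  0.054]
  0.053 18 [-0.049 -0.045  0.051  0.056]
s7 0.04
  -0.01 21 [-0.021 -0.016  0.002  0.019]
  -0.003 20 [-0.023 -0.016  0.007  0.017]
  0.004 35 [-0.022 -0.011  0.01   0.021]
  0.011 37 [-0.022 -0.017  0.006  0.02 ]
  0.018 35 [-0.017 -0.011  0.01   0.02 ]
  0.025 45 [-0.02  -0.007  0.01   0.028]
  0.032 42 [-0.027 -0.012  0.015  0.027]
  0.039 34 [-0.027 -0.012  0.019  0.026]
  0.046 26 [-0.028 -0.019  0.02   0.029]
  0.053 21 [-0.029 -0.02   0.02   0.027]
s6 0.113
  -0.01 25 [-0.02  -0.013  0.007  0.021]
  -0.003 22 [-0.023 -0.013  0.007  0.017]
  0.004 42 [-0.024 -0.018  0.008  0.023]
  0.011 38 [-0.02  -0.011  0.008  0.022]
  0.018 46 [-0.017 -0.011  0.014  0.021]
  0.025 43 [-0.026 -0.012  0.008  0.028]
  0.032 42 [-0.027 -0.011  0.018  0.028]
  0.039 44 [-0.027 -0.013  0.012  0.027]
  0.046 30 [-0.027 -0.01   0.02   0.026]
  0.053 25 [-0.029 -0.02   0.02   0.028]
s2 0.12
  -0.01 8 [-0.027 -0.013  0.017  0.027]
  -0.003 13 [-0.033 -0.024  0.02   0.03 ]
  0.004 22 [-0.033 -0.027  0.023  0.033]
  0.011 20 [-0.033 -0.027  0.026  0.033]
  0.018 31 [-0.033 -0.024  0.023  0.033]
  0.025 19 [-0.038 -0.026  0.026  0.035]
  0.032 24 [-0.038 -0.026  0.029  0.038]
  0.039 34 [-0.038 -0.029  0.026  0.038]
  0.046 245 [-0.037 -0.014  0.013  0.038]
  0.053 17 [-0.037 -0.011  0.035  0.038]
```

The fingertips really sit about 25 mm above the reported TCP. That explains the pot being held by its lid, the bit holder by its bits, and the flask slip. I'll go 25 mm lower.

Emit:
{"name": "move_arm", "arguments": {
  "motion": [0,0,0,0,0,0,0,0,0,0,0,0,0,0,0,0,0,0,0,0,0,0,0,0,0,0,0,0,0,0,0,0,0,0,0,0],
  "grip": 1
}}

```text
time: 20.8
tool_pos: [0.4365, 0.2679, 0.161]
orientation: [-0.0, 0.707, 0.707, 0.0]
contact_force: [-0.2, 0.0, -0.7]
opening: 0.741
grip_force: 0.0
```

Emit:
{"name": "move_arm", "arguments": {
  "motion": [0,0,0.02,0,0,0,0.03,0,0,0,0.03,0,0,0,0.02,0,0,0,0.013,0,0,0,0,0,0,0,0,0]
}}

```text
time: 21.5
tool_pos: [0.437, 0.2682, 0.0485]
orientation: [0.0, 0.707, 0.707, 0.001]
contact_force: [0.8, 0.7, 0.0]
opening: 1.0
grip_force: 0.0
```

Emit:
{"name": "move_arm", "arguments": {
  "motion": [0,0,0,0,0,0,0,0,0,0,0,0,0,0,0,0,0,0,0,0,0,0,0,0,0,0,0,0,0,0,0,0,0,0,0,0,0,0,0,0,0,0,0,0],
  "grip": -1,
  "newtons": 20
}}

```text
time: 22.6
tool_pos: [0.4364, 0.2679, 0.0479]
orientation: [-0.0, 0.707, 0.707, 0.0]
contact_force: [0.1, -0.6, 1.4]
opening: 0.352
grip_force: 20.0
```

Emit:
{"name": "move_arm", "arguments": {
  "motion": [0,0,-0.01,0,0,0,-0.025,0,0,0,-0.035,0,0,0,-0.035,0,0,0,-0.02,0,0,0,-0.005,0,0,0,0,0]
}}

```text
time: 23.3
tool_pos: [0.4365, 0.268, 0.1785]
orientation: [-0.0, 0.707, 0.707, 0.001]
contact_force: [0.5, 0.1, -1.9]
opening: 0.353
grip_force: 20.0
```

Emit:
{"name": "move_arm", "arguments": {
  "motion": [-0.01,0.006,0,0,-0.02,0.011,0,0,-0.03,0.017,0,0,-0.038,0.022,0,0,-0.038,0.022,0,0,-0.038,0.022,0,0,-0.038,0.022,0,0,-0.038,0.022,0,0,-0.03,0.017,0,0,-0.025,0.013,0,0,-0.016,0.009,0,0,-0.009,0.005,0,0]
}}

```text
time: 24.5
tool_pos: [0.6237, -0.0656, 0.1761]
orientation: [-0.0, 0.708, 0.706, -0.002]
contact_force: [-0.2, -0.2, -2.1]
opening: 0.352
grip_force: 20.0
```

Emit:
{"name": "move_arm", "arguments": {
  "motion": [0,0,0,0,0,0,0,0,0,0,0.03,0,0,0,0.03,0,0,0,0.03,0,0,0,0.01,0,0,0,0,0]
}}

```text
time: 25.2
tool_pos: [0.6231, -0.0606, 0.0765]
orientation: [-0.001, 0.706, 0.708, -0.001]
contact_force: [-0.6, -0.2, -0.4]
opening: 0.357
grip_force: 20.0
```

```bash
python3 - <<'E'
from h import *
s=read_state(); print(s['tool_pos'],s['contact_force'],s['opening'])
w,_=snap('wrist','w11'); a,_=snap('side','s11')
cv2.imwrite('pics/c11.png',np.hstack([w[60:300,120:520],cv2.resize(a[170:330,310:450],(210,240))])[:,:,::-1])
E
```

```text
[ 0.62310772 -0.06062431  0.07654251] [-0.57609192 -0.16059075 -0.38602485] 0.35683443588000635
```

View pics/c11.png

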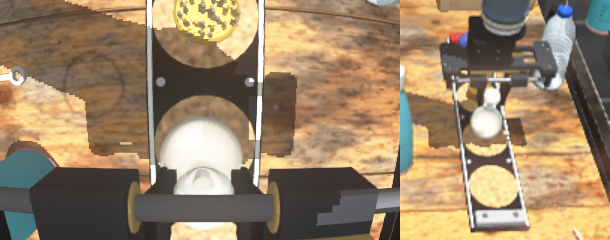

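The flask hangs upright over disc 3. The disc's far edge is at crop (207,96) and the bolts at (160,82) and (250,82).

```bash
python3 - <<'E'
from h import *
print(wray(327,156,.013)[1]-.044, wray(280,142,.01),wray(370,142,.01), read_state()['tool_pos'])
print(wray(321,178,.043), 'belly far edge if z=.03+.043..')
print(wray(321,178,.06))
E
```

```text
-0.0668450597279531 [ 0.58821987 -0.01109141  0.01      ] [ 0.66417758 -0.01088478  0.01      ] [ 0.6253009  -0.06173283  0.07914093]
[ 0.62303447 -0.03577936  0.043     ] belly far edge if z=.03+.043..
[ 0.62313651 -0.03248295  0.06      ]
```

Emit:
{"name": "move_arm", "arguments": {
  "motion": [-0.003,0,0.006,0,0,0,0.005,0,0,0,0.003,0,0,0,0,0,0,0,0,0]
}}

```text
time: 25.8
tool_pos: [0.6245, -0.0651, 0.064]
orientation: [-0.0, 0.707, 0.707, 0.0]
contact_force: [0.8, -0.6, -1.3]
opening: 0.353
grip_force: 20.0
```

Emit:
{"name": "move_arm", "arguments": {
  "motion": [0,0,0.0015,0,0,0,0.001,0,0,0,0.001,0,0,0,0,0,0,0,0,0]
}}

```text
time: 26.3
tool_pos: [0.6248, -0.0652, 0.0609]
orientation: [0.0, 0.707, 0.707, 0.0]
contact_force: [-0.5, 0.0, 2.9]
opening: 0.353
grip_force: 20.0
```

Emit:
{"name": "move_arm", "arguments": {
  "motion": [0,0,0,0,0,0,0,0,0,0,0,0,0,0,0,0,0,0,0,0,0,0,0,0,0,0,-0.01,0,0,0,-0.03,0,0,0,-0.04,0,0,0,-0.05,0,0,0,-0.04,0,0,0,-0.02,0],
  "grip": 1
}}

```text
time: 27.5
tool_pos: [0.6261, -0.066, 0.2558]
orientation: [0.003, 0.707, 0.707, 0.003]
contact_force: [0.4, -0.0, -0.0]
opening: 1.003
grip_force: 0.0
```

Emit:
{"name": "move_arm", "arguments": {
  "motion": [-0.005,-0.02,0,0,-0.007,-0.03,0,0,-0.009,-0.04,0,0,-0.009,-0.04,0,0,-0.007,-0.03,0,0,-0.005,-0.015,0,0,0,0,0,0,0,0,0,0]
}}

```text
time: 28.3
tool_pos: [0.4502, -0.107, 0.2512]
orientation: [0.001, 0.707, 0.707, 0.001]
contact_force: [1.1, 1.3, -1.0]
opening: 1.0
grip_force: 0.0
```

```bash
python3 - <<'E'
from h import *
s=read_state(); print(s['tool_pos'],s['joint_pos'])
w,_=snap('wrist','w12'); a,_=snap('side','s12'); im,dd=snap('top','t12')
cv2.imwrite('pics/c12.png',np.hstack([w[40:300,120:520],cv2.resize(a[170:350,240:450],(303,260))])[:,:,::-1])
for n in('top','side'):
    W=world(n,np.load('pics/%s12.npy'%n[0]))
    for nm,x,y in(('pot',.624,.153),('hold',.624,.044),('flask',.624,-.066),('cap',.449,-.107)):
        m=(abs(W[...,0]-x)<.045)&(abs(W[...,1]-y)<.045)&(W[...,2]>(.205 if nm=='cap' else .03))&(W[...,2]<(.24 if nm=='cap' else .125))
        P=W[m]
        if len(P)>20: print(n,nm,len(P),((P.min(0)+P.max(0))/2).round(3),P[:,2].max().round(3))
E
```

```text
[ 0.45023578 -0.10696742  0.25121858] [-0.47619772  0.0499954   0.65505647  1.96604312 -0.034815    1.13409219
  0.19293411]
top pot 603 [0.624 0.152 0.055] 0.08
top hold 264 [0.623 0.041 0.065] 0.099
top flask 457 [ 0.621 -0.067  0.078] 0.122
top cap 195 [ 0.449 -0.104  0.222] 0.238
side pot 419 [0.624 0.152 0.054] 0.078
side hold 257 [0.624 0.041 0.064] 0.099
side flask 470 [ 0.622 -0.073  0.075] 0.12
side cap 254 [ 0.45  -0.108  0.221] 0.236
```

View pics/c12.png

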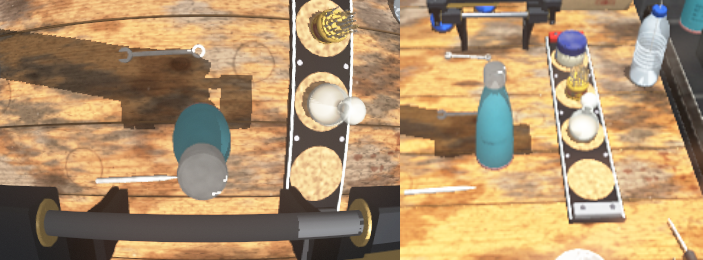

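The pot, bit holder and flask stand centred on discs 1–3. The bottle cap is at crop (202,170), world ≈(.4495,-.106). Descending.

Emit:
{"name": "move_arm", "arguments": {
  "motion": [0.001,0,0.02,0,0,0,0.025,0,0,0,0.02,0,0,0,0.01,0,0,0,0,0,0,0,0,0]
}}

```text
time: 29.05
tool_pos: [0.4502, -0.1063, 0.1759]
orientation: [0.0, 0.707, 0.707, 0.0]
contact_force: [-0.2, -0.7, 1.3]
opening: 0.995
grip_force: 0.0
```

Emit:
{"name": "move_arm", "arguments": {
  "motion": [0,0,0,0,0,0,0,0,0,0,0,0,0,0,0,0,0,0,0,0,0,0,0,0,0,0,0,0,0,0,0,0,0,0,0,0,0,0,0,0,0,0,0,0],
  "grip": -1,
  "newtons": 40
}}

```text
time: 30.15
tool_pos: [0.4493, -0.1061, 0.1754]
orientation: [-0.0, 0.707, 0.707, -0.0]
contact_force: [-1.4, 0.5, 0.8]
opening: 0.424
grip_force: 40.0
```

Emit:
{"name": "move_arm", "arguments": {
  "motion": [0,0,-0.003,0,0,0,-0.007,0,0,0,-0.012,0,0,0,-0.012,0,0,0,-0.01,0,0,0,-0.006,0,0,0,0,0]
}}

```text
time: 30.85
tool_pos: [0.4501, -0.1062, 0.2266]
orientation: [0.001, 0.707, 0.707, 0.001]
contact_force: [-0.7, -1.2, -1.4]
opening: 0.427
grip_force: 40.0
```

Emit:
{"name": "move_arm", "arguments": {
  "motion": [-0.001,0.003,0,0,-0.002,0.006,0,0,-0.004,0.01,0,0,-0.006,0.014,0,0,-0.007,0.017,0,0,-0.007,0.018,0,0,-0.008,0.02,0,0,-0.008,0.02,0,0,-0.007,0.018,0,0,-0.006,0.015,0,0,-0.005,0.012,0,0,-0.004,0.009,0,0]
}}

```text
time: 32.05
tool_pos: [0.6127, -0.1717, 0.2243]
orientation: [-0.0, 0.707, 0.707, -0.001]
contact_force: [-0.4, -0.2, -2.3]
opening: 0.427
grip_force: 40.0
```

Emit:
{"name": "move_arm", "arguments": {
  "motion": [-0.003,0.007,0,0,-0.002,0.005,0,0,0,0.001,0,0,0,0,0,0,0,0,0,0,0,0,0.01,0,0,0,0.01,0,0,0,0,0,0,0,0,0,0,0,0,0]
}}

```text
time: 33.05
tool_pos: [0.6246, -0.1763, 0.2056]
orientation: [0.0, 0.707, 0.707, 0.0]
contact_force: [0.4, -0.3, -2.2]
opening: 0.424
grip_force: 40.0
```

```bash
python3 - <<'E'
from h import *
s=read_state(); print(s['tool_pos'],s['contact_force'],s['opening'])
w,_=snap('wrist','w13'); a,_=snap('side','s13')
cv2.imwrite('pics/c13.png',np.hstack([w[40:300,120:520],cv2.resize(a[150:350,300:460],(208,260))])[:,:,::-1])
E
```

```text
[ 0.62459549 -0.17625234  0.20558619] [ 0.36986805 -0.28852563 -2.19475748] 0.4236163737575092
```

View pics/c13.png

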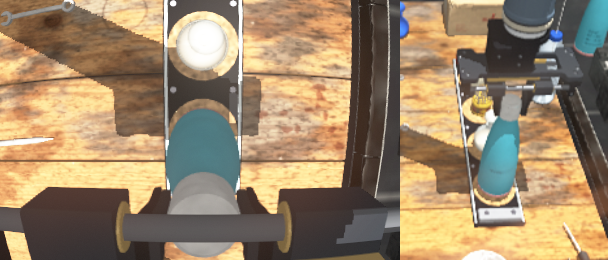

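The bottle hangs over disc 4. I'll check its tilt from the side depth before lowering it.

```bash
python3 - <<'E'
from h import *
for f,x,y,b in(('side0',.449,-.106,0),('s13',.6246,-.176,.03)):
    W=world('side',np.load(f'pics/{f}.npy'))
    for lo in (.02,.05,.08,.11,.205):
        m=(abs(W[...,0]-x)<.05)&(abs(W[...,1]-y)<.06)&(abs(W[...,2]-b-lo)<.006)
        P=W[m]
        if len(P)>3: print(f,lo,len(P),((P[:,0].min()+P[:,0].max())/2-x).round(4),(P[:,1].min()-y).round(4))
s=read_state();print(s['tool_pos'])
E
```

```text
side0 0.02 71 -0.0006 -0.036
side0 0.05 76 -0.0003 -0.0357
side0 0.08 77 -0.0 -0.0355
side0 0.11 89 -0.0011 -0.0332
side0 0.205 47 0.0013 -0.0191
s13 0.02 79 -0.0033 -0.0365
s13 0.05 87 -0.0036 -0.0367
s13 0.08 92 -0.0024 -0.0358
s13 0.11 101 -0.0012 -0.0331
s13 0.205 65 0.0 -0.0195
[ 0.62467159 -0.17626878  0.20579042]
```

Emit:
{"name": "move_arm", "arguments": {
  "motion": [0.0005,0,0.005,0,0,0,0.005,0,0,0,0.003,0,0,0,0.002,0,0,0,0.001,0,0,0,0,0,0,0,0,0]
}}

```text
time: 33.85
tool_pos: [0.6245, -0.1757, 0.1895]
orientation: [0.0, 0.707, 0.707, 0.0]
contact_force: [-0.8, -0.9, -1.1]
opening: 0.427
grip_force: 40.0
```

Emit:
{"name": "move_arm", "arguments": {
  "motion": [0,0,0.001,0,0,0,0.001,0,0,0,0,0,0,0,0,0]
}}

```text
time: 34.25
tool_pos: [0.6249, -0.176, 0.1884]
orientation: [0.001, 0.707, 0.707, 0.0]
contact_force: [-0.6, 0.5, 5.4]
opening: 0.429
grip_force: 40.0
```

Contact. Next I'll release it and rise clear.

Emit:
{"name": "move_arm", "arguments": {
  "motion": [0,0,0,0,0,0,0,0,0,0,0,0,0,0,0,0,0,0,0,0,0,0,0,0,0,0,0,0,0,0,-0.01,0,0,0,-0.02,0,0,0,-0.03,0,0,0,-0.03,0,0,0,-0.02,0],
  "grip": 1
}}

```text
time: 35.45
tool_pos: [0.6251, -0.1762, 0.3007]
orientation: [0.002, 0.707, 0.707, 0.001]
contact_force: [0.2, -0.4, -0.0]
opening: 1.004
grip_force: 0.0
```

Emit:
{"name": "move_arm", "arguments": {
  "motion": [0,-0.02,0,0,0,-0.03,0,0,0,-0.03,0,0,0,-0.03,0,0,0,-0.02,0,0,0,0,0,0,0,0,0,0]
}}

```text
time: 36.15
tool_pos: [0.4951, -0.1756, 0.2984]
orientation: [0.001, 0.707, 0.707, 0.001]
contact_force: [0.6, 0.0, 0.3]
opening: 1.0
grip_force: 0.0
```

```bash
python3 - <<'E'
from h import *
s=read_state(); print(s['tool_pos'],s['time'])
im,dd=snap('top','t14'); a,_=snap('side','s14')
for n in('top','side'):
    W=world(n,np.load('pics/%s14.npy'%n[0]))
    for nm,x,y in(('pot',.624,.153),('hold',.624,.044),('flask',.624,-.066),('bottle',.624,-.176),('cap',.624,-.176)):
        m=(abs(W[...,0]-x)<.045)&(abs(W[...,1]-y)<.045)&(W[...,2]>(.22 if nm=='cap' else .03))&(W[...,2]<(.253 if nm in('cap','bottle') else .125))
        P=W[m]
        if len(P)>20: print(n,nm,len(P),((P.min(0)+P.max(0))/2).round(3),P[:,2].max().round(3))
cv2.imwrite('pics/c14.png',cv2.resize(a[150:340,270:470],(600,570))[:,:,::-1])
E
```

```text
[ 0.49508583 -0.17560872  0.29837187] 36.15
top pot 599 [0.624 0.152 0.055] 0.08
top hold 264 [0.623 0.041 0.064] 0.098
top flask 457 [ 0.621 -0.068  0.077] 0.121
top bottle 1246 [ 0.619 -0.172  0.141] 0.251
top cap 313 [ 0.624 -0.176  0.236] 0.251
side pot 311 [0.624 0.152 0.054] 0.078
side hold 259 [0.624 0.041 0.064] 0.098
side flask 296 [ 0.614 -0.069  0.075] 0.12
side bottle 1675 [ 0.621 -0.186  0.14 ] 0.249
side cap 282 [ 0.624 -0.177  0.235] 0.249
```

View pics/c14.png

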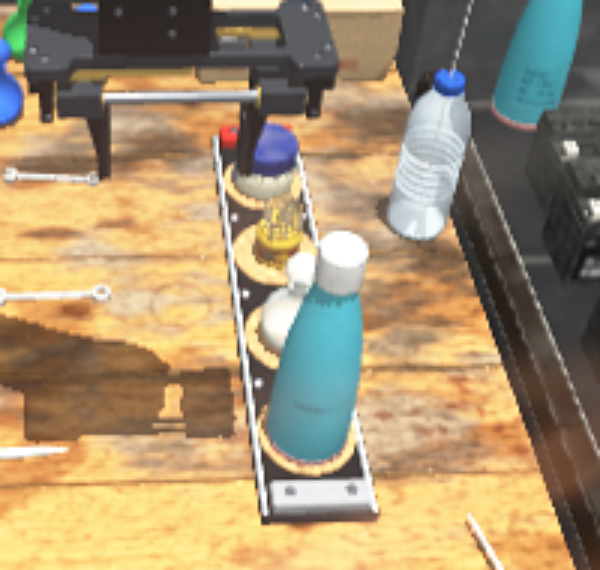

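All four stand upright and centred to within about 3 mm: pot (270,160), bit holder (280,230), flask (290,310), bottle (320,360). The arm is clear of everything.

```bash
python3 -c "from station import sign_off; print(sign_off())"
```

```text
the job is handed in; nothing more can be done
None
```

The job is handed in: from the red end, the grease pot, bit holder, flask and steel bottle stand upright on their discs, within about 3 mm of centre in the last camera check; the flask slipped from the first grip but stayed standing.

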